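# Probe the live boards on the test jig, then switch off and clear them to the tray

## Task

Switch on the power isolator, take the probe from its stand and test the boards lying in the jig, from the left nest to the right: on each, press the sprung tip gently for half a second onto the brass post at the near left corner (ground), then onto the one at the far right corner (supply). When all are tested, put the probe back upright in its stand, switch the isolator off, and only then lay the boards flat, face up and side by side in the grey tray. Leave the other things on the bench as they are.

Things in the scene. Friction and masses are not known exactly. Their poses are not given: they have to be found in the camera images.
- handle (a joint): handle of the power isolator: a black bar 60 x 14 mm, 26 mm tall, on a grey box 80 x 80 mm with its top at 57 mm. It turns about the vertical: 0 = OFF (bar points to the round mark), 1.047 rad = ON (60 deg clockwise seen from above, at the bar mark). An over-centre spring, 0.1 N m, snaps it to the nearer end
- handle_grip (a point): middle of the handle's bar, on its turning axis, 79 mm above the bench; the bar spans 65 to 90 mm. Turns with the handle: x runs along the 60 mm bar, z up
- probe_grip (a point): point on the axis of the test probe (100 g, 136 mm tall): middle of the upper part of its upright black square handle, 16 x 16 mm, which spans from 44 mm below this point to 24 mm above; 108 mm above the tip. x, y square to the handle's faces, z up. Below the handle a round guard, 29 mm wide, then a slim nose and the needle
- probe_tip (a point): point of the probe's steel needle (3 mm thick), 108 mm below probe_grip while the needle is out. The needle is sprung: 0.9 N starts it, 0.3 N more per mm, at 6 mm it is at its stop
- plunger (a joint): how far the probe's sprung needle is pushed in: 0 (out) to 0.006 m
- stand_seat (a point): middle of the top of the probe stand, 74 mm above the bench: a square upright tube, 34 mm outside, 22 mm inside, on a 72 mm square base; it stands loose on the bench (0.7 kg). The probe hangs in it upright with the nose inside and the underside of its guard on the rim: then probe_grip is 49 mm above this point
- tray_floor (a point): middle of the inside floor (8 mm above the bench) of the grey tray for tested boards: 126 mm along x, 222 mm along y outside, walls 4 mm thick, 18 mm high inside; it lies loose on the bench (0.3 kg)
- jig: test jig: an aluminium plate 128 x 206 mm on feet, its top 14 mm above the bench, with three white nests in a row along its y, 68 mm apart; +y is the left end seen from the robot. Origin at its middle at bench height
- tweezers: steel tweezers lying on the bench, not to be disturbed
- screw_dish: round steel dish with screws, 66 mm wide, not to be disturbed
- flux_bottle: yellow bottle with nozzle, 38 mm wide, 99 mm tall, not to be disturbed
- nest_left (a point): where the centre of the board in the left nest of the jig lies, 31 mm above the bench. The nest is a seat 28 mm high and 28 mm wide, with low guides round the board's ends and corners up to 32 mm (about 1.5 mm play); the middles of the long edges are free for fingers. x, y as the jig's
- board_left_centre (a point): centre of the board that starts in the left nest (absent: None): green display board 38 mm (its x) x 72 mm (its y) x 6.3 mm, 54 g, z up. In the nest its y points to the jig's -x. Take it by the middles of its long edges
- left_near (a point): top of the brass test post in the near left corner of the board of the left nest: 5.6 mm wide, its top 1.3 mm above the board's body; at (+15.7, +31.5, +4.4) mm from the board's centre in its axes
- left_far (a point): top of the brass test post in the far right corner of the board of the left nest: 5.6 mm wide, its top 1.3 mm above the board's body; at (-15.7, -31.5, +4.4) mm from the board's centre in its axes
- nest_middle (a point): where the centre of the board in the middle nest of the jig lies, 31 mm above the bench. The nest is a seat 28 mm high and 28 mm wide, with low guides round the board's ends and corners up to 32 mm (about 1.5 mm play); the middles of the long edges are free for fingers. x, y as the jig's
- board_middle_centre (a point): centre of the board that starts in the middle nest (absent: None): green display board 38 mm (its x) x 72 mm (its y) x 6.3 mm, 54 g, z up. In the nest its y points to the jig's -x. Take it by the middles of its long edges
- middle_near (a point): top of the brass test post in the near left corner of the board of the middle nest: 5.6 mm wide, its top 1.3 mm above the board's body; at (+15.7, +31.5, +4.4) mm from the board's centre in its axes
- middle_far (a point): top of the brass test post in the far right corner of the board of the middle nest: 5.6 mm wide, its top 1.3 mm above the board's body; at (-15.7, -31.5, +4.4) mm from the board's centre in its axes
- nest_right (a point): where the centre of the board in the right nest of the jig lies, 31 mm above the bench. The nest is a seat 28 mm high and 28 mm wide, with low guides round the board's ends and corners up to 32 mm (about 1.5 mm play); the middles of the long edges are free for fingers. x, y as the jig's
- board_right_centre (a point): centre of the board that starts in the right nest (absent: None): green display board 38 mm (its x) x 72 mm (its y) x 6.3 mm, 54 g, z up. In the nest its y points to the jig's -x. Take it by the middles of its long edges
- right_near (a point): top of the brass test post in the near left corner of the board of the right nest: 5.6 mm wide, its top 1.3 mm above the board's body; at (+15.7, +31.5, +4.4) mm from the board's centre in its axes
- right_far (a point): top of the brass test post in the far right corner of the board of the right nest: 5.6 mm wide, its top 1.3 mm above the board's body; at (-15.7, -31.5, +4.4) mm from the board's centre in its axes

How it is judged:
On the way, in this order (a step that is already met when the one before it is completed fails the run):
1. the isolator is turned ON (value of joint handle above 0.95 rad), for 0.2 s.
2. with the left board lying in its nest (within 5 mm), the probe tip is pressed on its near post: within 4 mm of the middle of the post's top, with over 1 N, for 0.3 s (distance between probe_tip and left_near below 0.004 m and contact force between probe and board_left above 1 N and distance between board_left_centre and nest_left below 0.005 m), for 0.3 s.
3. with the left board lying in its nest (within 5 mm), the probe tip is pressed on its far post: within 4 mm of the middle of the post's top, with over 1 N, for 0.3 s (distance between probe_tip and left_far below 0.004 m and contact force between probe and board_left above 1 N and distance between board_left_centre and nest_left below 0.005 m), for 0.3 s.
4. with the middle board lying in its nest (within 5 mm), the probe tip is pressed on its near post: within 4 mm of the middle of the post's top, with over 1 N, for 0.3 s (distance between probe_tip and middle_near below 0.004 m and contact force between probe and board_middle above 1 N and distance between board_middle_centre and nest_middle below 0.005 m), for 0.3 s.
5. with the middle board lying in its nest (within 5 mm), the probe tip is pressed on its far post: within 4 mm of the middle of the post's top, with over 1 N, for 0.3 s (distance between probe_tip and middle_far below 0.004 m and contact force between probe and board_middle above 1 N and distance between board_middle_centre and nest_middle below 0.005 m), for 0.3 s.
6. with the right board lying in its nest (within 5 mm), the probe tip is pressed on its near post: within 4 mm of the middle of the post's top, with over 1 N, for 0.3 s (distance between probe_tip and right_near below 0.004 m and contact force between probe and board_right above 1 N and distance between board_right_centre and nest_right below 0.005 m), for 0.3 s.
7. with the right board lying in its nest (within 5 mm), the probe tip is pressed on its far post: within 4 mm of the middle of the post's top, with over 1 N, for 0.3 s (distance between probe_tip and right_far below 0.004 m and contact force between probe and board_right above 1 N and distance between board_right_centre and nest_right below 0.005 m), for 0.3 s.
8. the isolator is turned OFF again while no board is in the tray yet (value of joint handle below 0.08 rad and horizontal distance between each of board_left_centre, board_middle_centre, board_right_centre and tray_floor above 0.15 m), for 0.2 s.
At the end, for the whole second after the job is handed in: The isolator is OFF (handle below 0.08 rad); the probe stands upright in its stand, its guard on the rim (axis within 10 mm of the stand's, tilt under 0.1 rad); every board lies at rest flat on the tray's floor (tilt under 0.1 rad, not stacked), inside the walls (value of joint handle below 0.08 rad and z of probe_grip in the frame of stand_seat below 0.053 m and horizontal distance between each of probe_tip, probe_grip and stand_seat below 0.01 m and angle between each of probe_grip, board_left_centre, board_middle_centre, board_right_centre's own z axis and vertical below 0.1 rad and linear speed of each of probe, board_left, board_middle, board_right below 0.02 m/s and x of board_left_centre in the frame of tray_floor between -0.045 and 0.045 m and y of board_left_centre in the frame of tray_floor between -0.092 and 0.092 m and z of each of board_left_centre, board_middle_centre, board_right_centre in the frame of tray_floor below 0.007 m and x of board_middle_centre in the frame of tray_floor between -0.045 and 0.045 m and y of board_middle_centre in the frame of tray_floor between -0.092 and 0.092 m and x of board_right_centre in the frame of tray_floor between -0.045 and 0.045 m and y of board_right_centre in the frame of tray_floor between -0.092 and 0.092 m); the robot touches nothing.
It fails at once if a bystander (tweezers, screw dish, bottle) is moved by over 30 mm (distance of any of tweezers, screw_dish, flux_bottle from where it was at the start of the episode above 0.03 m).
It fails at once if the probe is pressed on a board with over 15 N (contact force between probe and board_left above 15 N or contact force between probe and board_middle above 15 N or contact force between probe and board_right above 15 N).
Of board_left, board_middle, board_right only 2 to 3 are there at a start; the rules pass over those that are not, and their reading is None.
At some moment in a run one of tray, stand may be knocked a few centimetres aside while the robot is not near it.
It also fails if it takes over 210 s, if anything falls off the work surface, if the arm or the gripper's body presses on something with over 40 N, if the wrist force passes 120 N, or if a joint passes its speed limit or range.

## Robot

A 7-joint arm with a two-finger parallel gripper is mounted at the origin on a cart in front of the work surface, level with it; the furniture and walls round the work are solid. World frame = base frame: x ahead of the robot, y to its left, z up, the work surface at z = 0. Lengths are in m, angles in rad, forces in N, time in s.
With the tool pointing down it reaches from about 0.4 to 0.9 m from the base axis. Payload 5.5 kg.
Tool frame: the origin (TCP) lies midway between the tips of the shut fingers; the grasp point (between the pads) lies 19 mm behind it (manip.grip_depth is the distance from the TCP to the grasp point, in m); z points along the fingers, y is the line along which they close (so a half turn about z gives the same grasp; the last joint's range is limited). The gripper opens to 92 mm and grips with 3 to 60 N. Pads are 19 mm wide; open, the fingers measure 130 mm over their backs; the gripper's body (75 mm by 190 mm) begins 47 mm behind the grasp point.
Start: joints at [1.555, 0.501, -0.427, 1.55, 0.221, 1.138, -0.21], TCP at [0.179, -0.625, 0.201] pointing down, gripper open.
Joint ranges: [-2.88, 2.88], [-0.31, 2.03], [-1.54, 1.56], [0.2, 2.42], [-1.41, 4.55], [0.19, 2.02], [-2.57, 2.57]. Speed limits (rad/s): [2.57, 2.57, 3.14, 3.14, 3.14, 3.14, 3.14].

## Interface

Orientations are given as a unit quaternion [x, y, z, w].
In Python, from bench import manip, effector, viewer gives the robot as it stands. Calls block until the motion is done:
- manip.move_pose(position, orientation): joint-space move of the TCP to a pose.
- manip.servo_line(position, ori=None, vel=0.15): straight line of the TCP; ori=None keeps the orientation; vel is the mean speed in m/s.
- manip.movej(angles): joint-space move.
- effector.open_jaws() and effector.close(f_grip=None): open the fingers fully, or close them until they stop; f_grip is the grip in N (None keeps the last).
- manip.sleep(seconds).
- manip.solve_ik(position, orientation): joint angles nearest the present ones, or None.
- viewer.get_image(name): name is "side" or "top"; returns the picture (400x640x3 uint8, red, green, blue); there is no depth.
- viewer.get_calibration(name): a dict with "vfov" (degrees; the focal length in pixels is half the picture's height over the tangent of half this angle, whatever the lens; pixels are square), "cx", "cy" (the principal point, pixels), "eye" and "attitude" of the camera in the world. Camera axes: x right, y down, z forward; pixel columns grow to the right and rows downward; lengths in m; the calibration is good to about 2 mm. A picture is of the moment at which its call begins. get_calibration takes no time and is no camera call.
A pose or a line that the arm cannot do raises manip.PlanningError and nothing moves.
- manip.hand_in(): hands the job in; it is judged then, once.
Readings, each from a call of its own:
- manip.current_clock(): time.
- manip.current_q(): joint angles.
- manip.current_joint_velocities(): joint speeds.
- manip.current_tau(): joint torques, N m.
- manip.current_tool_pos(): TCP position.
- manip.current_tcp_rot(): TCP orientation.
- manip.current_force(): force on the tool from outside, world axes, zero at the start.
- manip.current_wrist_torque(): the same for the moment, N m.
- manip.current_finger_gap(): finger opening in m.
- manip.current_gripper_force(): force on a finger pad.
Only numpy, scipy, OpenCV 4.12 (cv2) and the standard library are available. Lean on these libraries where they do the work, as an engineer would, in place of code of your own. Each camera call takes 0.05 s, during which the arm holds its last target. There are 200 camera calls.

## Working session

There is one attempt and no reset: what is moved stays moved. The work goes in short steps, each a Python script; the robot and the scene stay as the last script left them, time stands still between calls to the robot, and variables do not carry over. Pictures are saved under pics/ and viewed, at most 14 in all, crops included, and the job is handed in when it is done.

```bash
ls; mkdir -p pics; python3 - <<'E'
from bench import manip, effector, viewer
import cv2
for n in("top","side"):
    cv2.imwrite(f"pics/{n}0.png",viewer.get_image(n)[:,:,::-1]); print(n,viewer.get_calibration(n))
print(manip.current_tool_pos(),manip.current_tcp_rot(),manip.grip_depth)
E
```

```text
pics
top {'vfov': 51.31566642039344, 'cx': 318.15155774908834, 'cy': 202.6512159892655, 'eye': array([0.43433685, 0.00982965, 1.18307826]), 'attitude': array([-0.70237258,  0.70936946, -0.04708559,  0.03536489])}
side {'vfov': 45.6814607216372, 'cx': 319.5280753285419, 'cy': 195.32893479142973, 'eye': array([ 0.25786634, -0.78464154,  0.76011734]), 'attitude': array([ 0.87780579, -0.18541264,  0.08347569, -0.4337176 ])}
[ 0.17866112 -0.62425334  0.20005795] [ 9.90298085e-01  1.38956506e-01 -8.76128308e-05 -8.85621689e-04] 0.0188
```

View pics/top0.png

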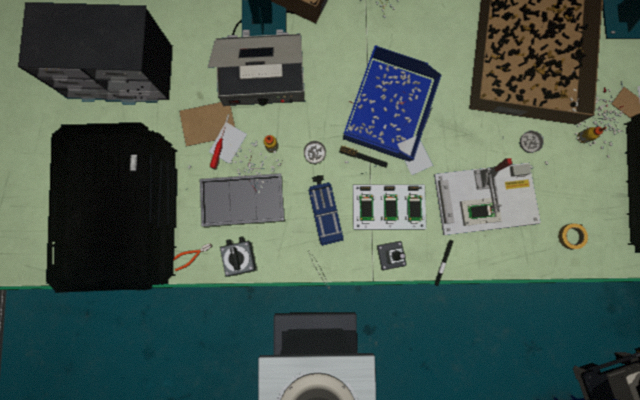

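View pics/side0.png

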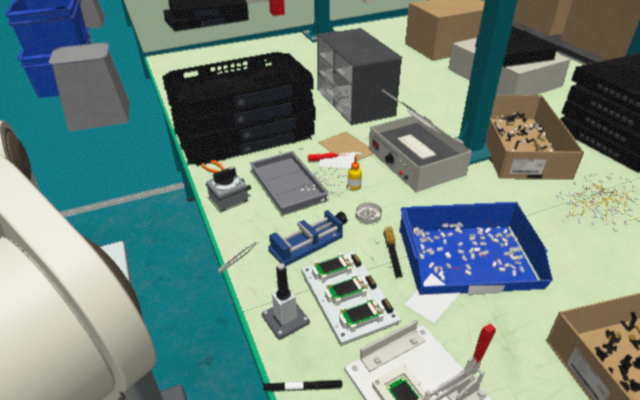

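The pictures show the isolator (top: 238,257), the stand with the probe (392,256), the jig with three boards (388,207) and the tray (242,201). I'll enlarge these.

```bash
python3 - <<'E'
import cv2
t=cv2.imread("pics/top0.png");s=cv2.imread("pics/side0.png")
R=lambda i,k:cv2.resize(i,None,fx=k,fy=k,interpolation=cv2.INTER_CUBIC)
cv2.imwrite("pics/c1.png",R(t[170:280,345:435],5.4))   # jig, stand
a=R(t[170:280,190:290],5.4)
cv2.imwrite("pics/c2.png",a)
cv2.imwrite("pics/c3.png",R(s[235:345,255:410],5))
E
```

```text
(no output)
```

View pics/c1.png

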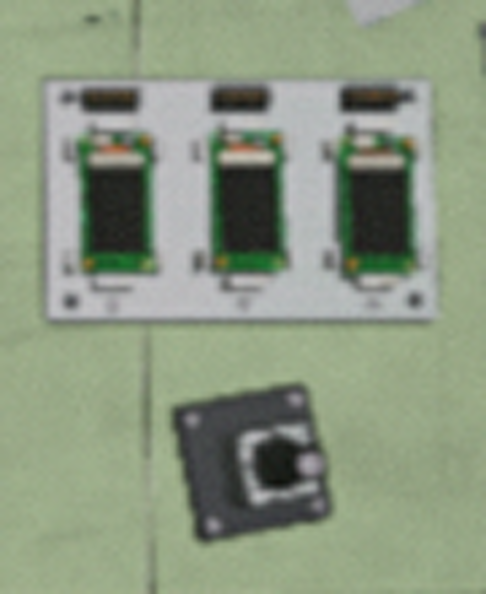

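View pics/c2.png

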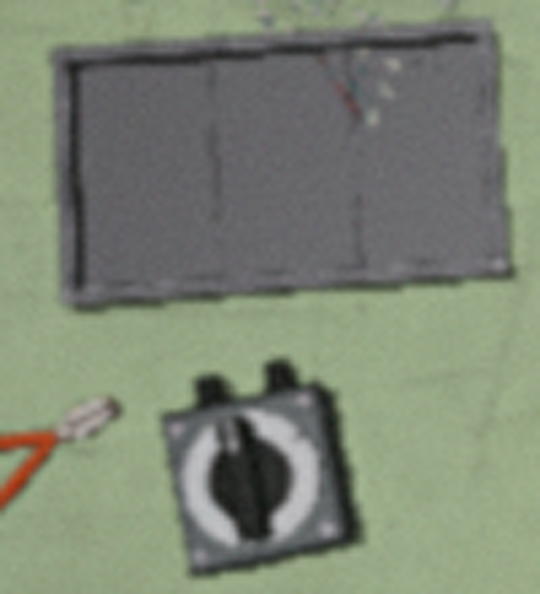

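View pics/c3.png

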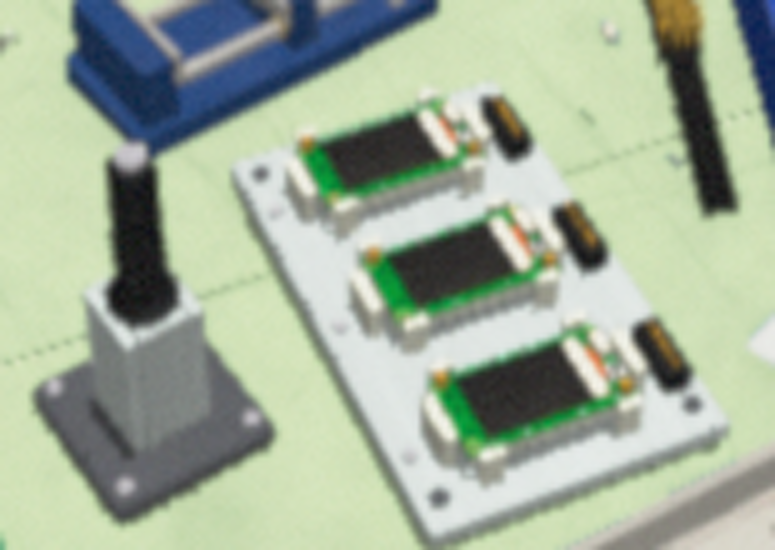

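The crops show all three boards with their brass posts, the probe upright in its stand, the handle pointing roughly ahead, and the empty tray. Now positions.

```bash
cat > h.py <<'E'
from bench import manip, effector, viewer
import numpy as np, cv2
from scipy.spatial.transform import Rotation as R
def ray(n,uv):
    c=viewer.get_calibration(n); f=200/np.tan(np.radians(c["vfov"])/2)
    d=R.from_quat(c["attitude"]).apply([(uv[0]-c["cx"])/f,(uv[1]-c["cy"])/f,1]); return c["eye"],d/np.linalg.norm(d)
def onz(n,uv,z):
    e,d=ray(n,uv); return e+d*(z-e[2])/d[2]
def tri(u1,u2):
    A=0;b=0
    for n,u in(("top",u1),("side",u2)):
        e,d=ray(n,u);P=np.eye(3)-np.outer(d,d);A=A+P;b=b+P@e
    p=np.linalg.solve(A,b); return p
def down(yaw):  # tool pointing down; closing axis y along world angle yaw
    y=np.array([np.cos(yaw),np.sin(yaw),0]);z=np.array([0,0,-1.]);return R.from_matrix(np.c_[np.cross(y,z),y,z]).as_quat()
C1=lambda p:((p[0]+.5)/5.4-.5+345,(p[1]+.5)/5.4-.5+170)
C2=lambda p:((p[0]+.5)/5.4-.5+190,(p[1]+.5)/5.4-.5+170)
C3=lambda p:((p[0]+.5)/5-.5+255,(p[1]+.5)/5-.5+235)
E
python3 - <<'E'
from h import *
np.set_printoptions(precision=4,suppress=True)
T=[(88,265),(147,140),(221,262),(277,141),(352,264),(409,145)];S=[(306,144),(474,143),(373,254),(550,257),(441,377),(626,382)]
for t,s in zip(T,S): print("post",onz("top",C1(t),.0354),onz("side",C3(s),.0354),tri(C1(t),C3(s)))
def quad(name,n,C,q,z):
    P=np.array([onz(n,C(p),z)[:2] for p in q]);c=P.mean(0)
    e=[np.degrees(np.arctan2(*(P[(i+1)%4]-P[i])[::-1])) for i in range(4)]
    print(name,c,"edges",np.array(e),"len",np.linalg.norm(np.roll(P,-1,0)-P,axis=1))
quad("jig","top",C1,[(43,80),(432,80),(438,320),(46,322)],.014)
quad("base","top",C1,[(173,409),(306,385),(330,517),(200,541)],.008)
quad("rim","top",C1,[(238,432),(308,420),(320,490),(252,505)],.074)
quad("tray","top",C2,[(54,50),(494,22),(512,275),(70,307)],.026)
quad("box","top",C2,[(163,415),(322,385),(350,540),(192,575)],.057)
quad("rimside","side",C3,[(85,290),(140,262),(205,310),(145,350)],.074)
print("probe top",onz("top",C1((311,463)),.147),onz("side",C3((131,157)),.147),tri(C1((311,463)),C3((131,157))))
a,b=[onz("top",C2(p),.09) for p in((232,418),(260,537))];print("bar",a,b,(a+b)/2,np.linalg.norm(a-b),np.degrees(np.arctan2(*(a-b)[1::-1])))
E
```

```text
post [ 0.5231 -0.1278  0.0354] [ 0.5223 -0.1293  0.0354] [ 0.523  -0.1279  0.0338]
post [ 0.5874 -0.1598  0.0354] [ 0.5871 -0.1579  0.0354] [ 0.5868 -0.1594  0.037 ]
post [ 0.524  -0.1962  0.0354] [ 0.5229 -0.1965  0.0354] [ 0.5235 -0.1961  0.0348]
post [ 0.5863 -0.227   0.0354] [ 0.5868 -0.227   0.0354] [ 0.5865 -0.2271  0.0356]
post [ 0.5223 -0.2636  0.0354] [ 0.5211 -0.2632  0.0354] [ 0.5217 -0.2634  0.0355]
post [ 0.5836 -0.2954  0.0354] [ 0.584  -0.294   0.0354] [ 0.5834 -0.295   0.0369]
jig [ 0.5583 -0.211 ] edges [-90.4732 179.0863  89.7188  -0.4709] len [0.2059 0.1268 0.2049 0.1275]
base [ 0.4213 -0.2143] edges [ -80.4832 -171.5418   99.621    10.1194] len [0.0709 0.0691 0.0689 0.0692]
rim [ 0.4224 -0.2151] edges [ -81.0082 -172.116   101.5858    9.2356] len [0.0352 0.0345 0.0344 0.0361]
tray [0.58   0.2025] edges [ -86.7462 -176.0263   93.602     4.7596] len [0.2286 0.1327 0.2267 0.1341]
box [0.4187 0.2086] edges [ -79.8907 -169.3033  101.7635   11.1842] len [0.0798 0.0778 0.0792 0.08  ]
rimside [ 0.4209 -0.2145] edges [  10.8516  -66.2099 -162.326   106.7471] len [0.024  0.0349 0.0281 0.0375]
probe top [ 0.4224 -0.2148  0.147 ] [ 0.4223 -0.2106  0.147 ] [ 0.4219 -0.2139  0.1504]
bar [0.4482 0.215  0.09  ] [0.3913 0.2009 0.09  ] [0.4197 0.208  0.09  ] 0.058577403197100204 13.939816964587164
```

```bash
cat >> h.py <<'E'
def pos(): return np.array(manip.current_tool_pos())
def mv(x,y,z,yaw): manip.move_pose([x,y,z],down(yaw))
def ln(x,y,z,vel=.15,yaw=None): manip.servo_line([x,y,z],None if yaw is None else down(yaw),vel)
def pick(x,y,z,yaws):
    "flip (0 or pi) that keeps joint 7 nearest its middle over all yaws"
    best=None
    for k in(0,np.pi,-np.pi):
        q=[manip.solve_ik([x,y,z],down(a+k)) for a in yaws]
        if any(i is None for i in q): continue
        m=max(abs(i[6]) for i in q)
        if best is None or m<best[0]: best=(m,k)
    return best
def snap(n,name,box,k):
    x0,y0,x1,y1=box;im=viewer.get_image(n)[y0:y1,x0:x1,::-1]
    cv2.imwrite(f"pics/{name}.png",cv2.resize(im,None,fx=k,fy=k,interpolation=cv2.INTER_CUBIC))
def st(): print("t",round(manip.current_clock(),1),"tcp",pos().round(4),"gap",round(manip.current_finger_gap(),4),"F",np.round(manip.current_force(),1))
HX,HY,HA=.419,.2082,np.radians(12.5)
def turn(a0,a1):
    "grip the bar at angle a0, turn it to a1, let go"
    k=pick(HX,HY,.069,[a0+np.pi/2,(a0+a1)/2+np.pi/2,a1+np.pi/2]); print(k); k=k[1]+np.pi/2
    mv(HX,HY,.2,a0+k); ln(HX,HY,.069,.12); effector.close(15); st()
    for f in np.linspace(0,1,6)[1:]: mv(HX,HY,.069,a0+k+f*(a1-a0))
    st(); effector.open_jaws(); ln(HX,HY,.2,.2); st()
E
python3 - <<'E'
from h import *
st(); p=pos(); effector.open_jaws()
manip.servo_line([p[0],p[1],.32],None,.2)
print(pick(.422,-.2147,.104,[np.radians(10)]),pick(.422,-.2147,.104,[np.radians(100)]))
mv(.45,-.1,.32,np.pi/2); st()
turn(HA,HA-np.radians(60))
snap("top","t1",(190,170,290,280),4)
E
```

```text
t 0.1 tcp [ 0.1787 -0.6243  0.2001] gap 0.0917 F [-0.3 -0.3 -0.3]
(np.float64(0.19531345154973326), 0) (np.float64(1.2844540241367235), -3.141592653589793)
t 3.2 tcp [ 0.45   -0.1009  0.32  ] gap 0.092 F [-0.  -0.1 -0.4]
(np.float64(0.7306985038462023), 0)
t 7.1 tcp [0.419  0.2082 0.069 ] gap 0.0005 F [ 0.7 -0.6 -0.9]
t 8.6 tcp [0.419  0.2081 0.069 ] gap 0.0007 F [ 0.7 -0.4  0.5]
t 10.8 tcp [0.4185 0.2074 0.199 ] gap 0.092 F [ 1. -1.  0.]
```

View pics/t1.png

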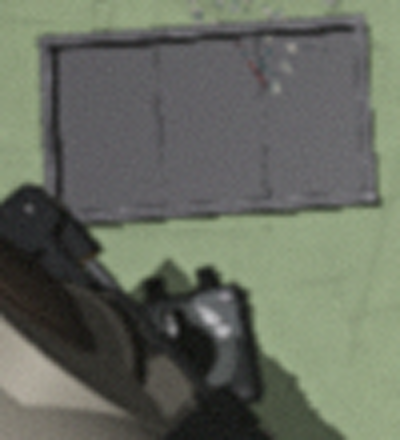

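The gap shows the fingers closed on nothing; a side look should show why.

```bash
python3 - <<'E'
from h import *
print(R.from_quat(manip.current_tcp_rot()).as_matrix().round(2))
mv(HX,HY,.13,HA+np.pi/2); st()
snap("side","s1",(130,100,330,250),4)
E
```

```text
[[-0.68  0.74 -0.  ]
 [ 0.74  0.68 -0.  ]
 [ 0.   -0.   -1.  ]]
t 11.7 tcp [0.4184 0.2084 0.1295] gap 0.0916 F [-0.5  0.2  0.3]
```

View pics/s1.png

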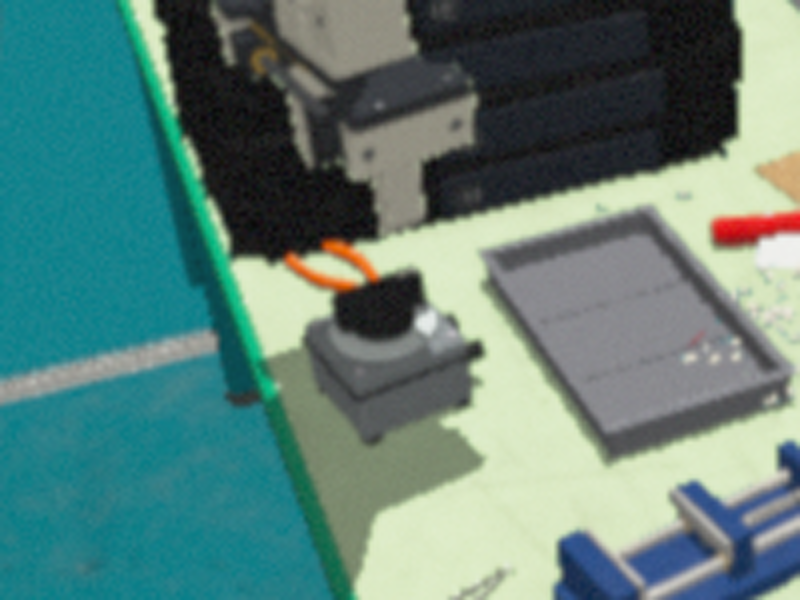

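The fingertip is near crop px (402,228) and the handle top near (378,287). I'll compare these with the projections.

```bash
cat >> h.py <<'E'
def proj(n,P):
    c=viewer.get_calibration(n); f=200/np.tan(np.radians(c["vfov"])/2)
    v=R.from_quat(c["attitude"]).inv().apply(np.atleast_2d(P)-c["eye"]); return v[:,:2]/v[:,2:]*f+[c["cx"],c["cy"]]
E
python3 - <<'E'
from h import *
np.set_printoptions(precision=4,suppress=True)
p=pos();d=R.from_quat(manip.current_tcp_rot()).as_matrix()[:,1]
for P in(p,p+.046*d,p-.046*d,[.419,.2082,.09],[.419,.2082,.0]): print((proj("side",P)[0]-[130,100])*4)
S1=lambda q:(q[0]/4+130,q[1]/4+100)
print("handle side",onz("side",S1((378,284)),.09), tri(C2((247,478)),S1((378,284))))
# side check of tray corners, jig corners
for q in((485,250),(655,208),(790,372),(610,440)): print("tray",onz("side",S1(q),.026))
for q in((54,50),(494,22),(512,275),(70,307)): print("trayT",onz("top",C2(q),.026))
for q in((305,330),(362,395),(470,350)): print("box",onz("side",S1(q),.057))
for q in((163,415),(322,385),(350,540),(192,575)): print("boxT",onz("top",C2(q),.057))
im=viewer.get_image("top")[150:300,190:340,::-1];cv2.imwrite("pics/t2.png",cv2.resize(im,None,fx=4,fy=4,interpolation=cv2.INTER_CUBIC))
E
```

```text
[367.3162 229.6579]
[334.0864 197.591 ]
[402.2981 263.4157]
[376.6331 283.6799]
[395.5126 397.39  ]
handle side [0.4197 0.2075 0.09  ] [0.4195 0.2074 0.0901]
tray [0.514 0.312 0.026]
tray [0.6417 0.3132 0.026 ]
tray [0.6503 0.0952 0.026 ]
tray [0.5222 0.0783 0.026 ]
trayT [0.64   0.3217 0.026 ]
trayT [0.653  0.0935 0.026 ]
trayT [0.5207 0.0843 0.026 ]
trayT [0.5064 0.3105 0.026 ]
box [0.3725 0.2254 0.057 ]
box [0.389  0.1445 0.057 ]
box [0.4617 0.1613 0.057 ]
boxT [0.4504 0.2554 0.057 ]
boxT [0.4644 0.1768 0.057 ]
boxT [0.388  0.1624 0.057 ]
boxT [0.3719 0.2399 0.057 ]
```

```bash
python3 - <<'E'
from h import *
effector.close(15); st()
p=pos()
print((proj("side",p)[0]-[130,100])*4, (proj("top",p)[0]-[190,150])*5)
a=viewer.get_image("side")[100:250,130:280,::-1]; b=viewer.get_image("top")[150:300,190:340,::-1]
cv2.imwrite("pics/ab.png",np.hstack([cv2.resize(i,(400,400),interpolation=cv2.INTER_CUBIC) for i in(a,b)]))
E
```

```text
t 13.2 tcp [0.419  0.2082 0.13  ] gap 0.0004 F [ 0.3 -0.2  0. ]
[367.70123851 229.69681204] [210.69634895 542.6255289 ]
```

View pics/ab.png

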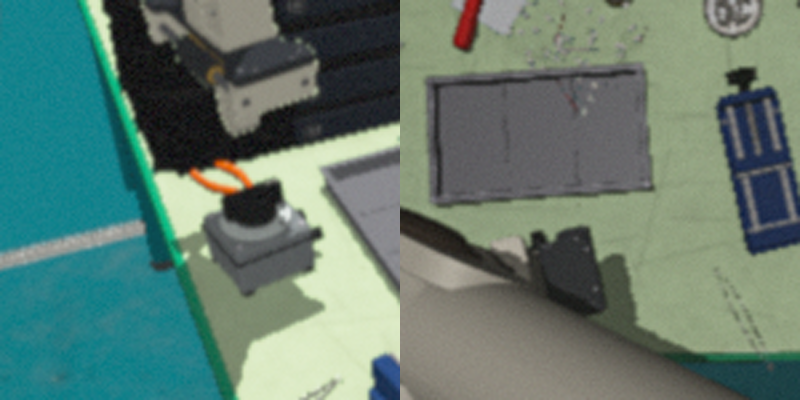

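The shut tips sit about 22 mm above the reported TCP. I'll measure that offset by touching the bar's top (90 mm) gently.

```bash
python3 - <<'E'
from h import *
ln(HX,HY,.071,.12); f0=np.array(manip.current_force());z=.071
while z>.060:
    z-=.0007; ln(HX,HY,z,.02); manip.sleep(.1); f=manip.current_force()-f0
    print(round(z,4),pos()[2].round(4),f.round(2))
    if abs(f[2])>2: break
ln(HX,HY,.11,.1); st()
E
```

```text
0.0703 0.0707 [-1.58 -0.03 -0.34]
0.0696 0.0696 [-0.8   0.61  0.25]
0.0689 0.0689 [ 0.22 -0.01 -0.36]
0.0682 0.0682 [-1.47  0.03 -0.25]
0.0675 0.0675 [-1.23 -0.62 -0.92]
0.0668 0.0668 [-1.62 -0.56 -0.82]
0.0661 0.0661 [-0.57 -0.17 -0.73]
0.0654 0.0654 [-1.74  0.87 -0.43]
0.0647 0.0647 [-1.89  0.63  0.11]
0.064 0.064 [-0.98  1.22 -1.2 ]
0.0633 0.0636 [-2.71 -0.52  5.05]
t 18.4 tcp [0.419  0.2078 0.1098] gap 0.0002 F [0.4 1.5 0.4]
```

```bash
cat >> h.py <<'E'
OFF=.0265   # real fingertips are this far above the reported TCP
_ln,_mv=ln,mv
def mv(x,y,z,yaw): _mv(x,y,z-OFF,yaw)   # z now = height of the real fingertips
def ln(x,y,z,vel=.15,yaw=None): _ln(x,y,z-OFF,vel,yaw)
E
python3 - <<'E'
from h import *
effector.open_jaws()
turn(HA,HA-np.radians(60))
mv(.35,.05,.3,HA+np.pi/2)
snap("top","t3",(190,170,290,280),4)
E
```

```text
(np.float64(0.5550592510581849), 0)
t 22.6 tcp [0.4181 0.2125 0.0427] gap 0.0139 F [-1.   9.9 -6.4]
t 24.1 tcp [0.4185 0.2136 0.0428] gap 0.014 F [-0.2 12.5 -9.3]
t 26.2 tcp [0.4185 0.2074 0.1726] gap 0.0918 F [-1.1  0.1  0.3]
```

View pics/t3.png

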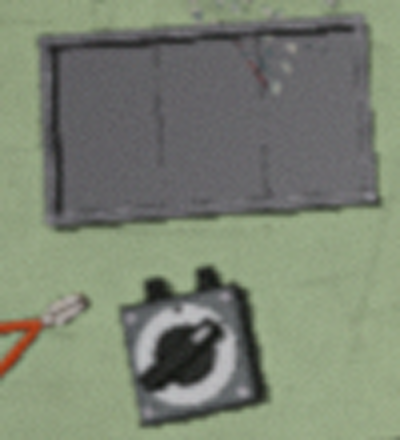

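The handle is ON: its bar is now diagonal, about (150,385) to (218,325). Gripping it pulled the reported y by about +5 mm, so the offset isn't only in z. I'll touch the bench near the stand to measure the offset there.

```bash
python3 - <<'E'
from h import *
a=np.radians(10); effector.close(20)
mv(.42,-.10,.15,a); ln(.42,-.10,.010,.15); manip.sleep(.2); f0=np.array(manip.current_force());z=.010
while z>-.012:
    z-=.001; ln(.42,-.10,z,.03); manip.sleep(.1); f=manip.current_force()-f0
    if abs(f[2])>3: break
print(z,pos().round(4),f.round(2),R.from_quat(manip.current_tcp_rot()).as_matrix()[:,2].round(3))
im=viewer.get_image("side"); u=proj("side",[[.42,-.1,0],[.42,-.105,0]]);v=proj("top",[.42,-.1,0]);print(u,v)
x,y=u[0].astype(int);b=viewer.get_image("top");c,d=v[0].astype(int)
cut=lambda i,x,y:cv2.resize(i[y-40:y+35,x-38:x+37,::-1],(400,400),interpolation=cv2.INTER_CUBIC)
cv2.imwrite("pics/tch.png",np.hstack([cut(im,x,y),cut(b,c,d)]))
ln(.42,-.1,.2,.25); st()
E
```

```text
0.001 [ 0.4202 -0.1    -0.0254] [-0.87 -0.19  3.31] [ 0. -0. -1.]
[[266.65647137 280.26220923]
 [267.40076512 281.87425573]] [[350.41965649 256.17644453]]
t 36.4 tcp [ 0.4189 -0.1001  0.1724] gap 0.0007 F [-0.8 -0.5 -0.2]
```

View pics/tch.png

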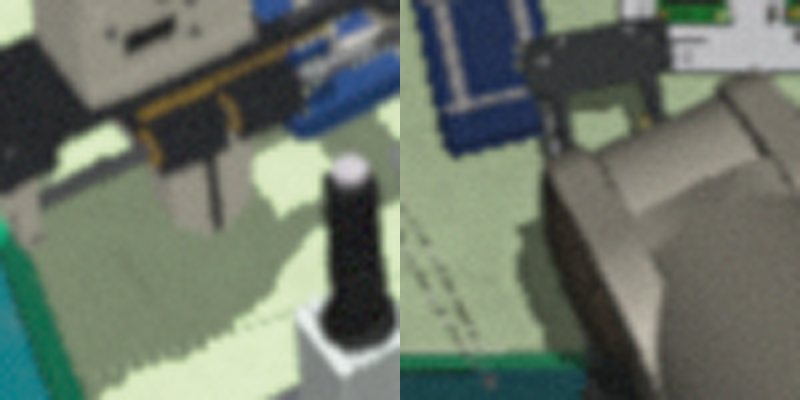

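The shut tips touch the bench with the seam at crop px (218,228), so the lateral offset is small and the z offset about 26 mm. The probe's cap, at (350,165), has shifted from the first pictures: the stand was knocked. I'll re-measure it.

```bash
python3 - <<'E'
from h import *
print("tip",onz("side",(268.9,282.75),0),"cap",onz("side",(293.6,270.9),.147))
effector.open_jaws(); mv(.40,.10,.3,np.radians(10)); st()
a=viewer.get_image("top")[215:290,350:425,::-1];b=viewer.get_image("side")[240:340,255:355,::-1]
cv2.imwrite("pics/st.png",np.hstack([cv2.resize(i,(400,400),interpolation=cv2.INTER_CUBIC) for i in(a,b)]))
E
```

```text
tip [ 0.42212467 -0.10865547  0.        ] cap [ 0.4388507  -0.23098078  0.147     ]
t 38.7 tcp [0.4    0.0981 0.2729] gap 0.0917 F [-0.  -1.3  0.4]
```

View pics/st.png

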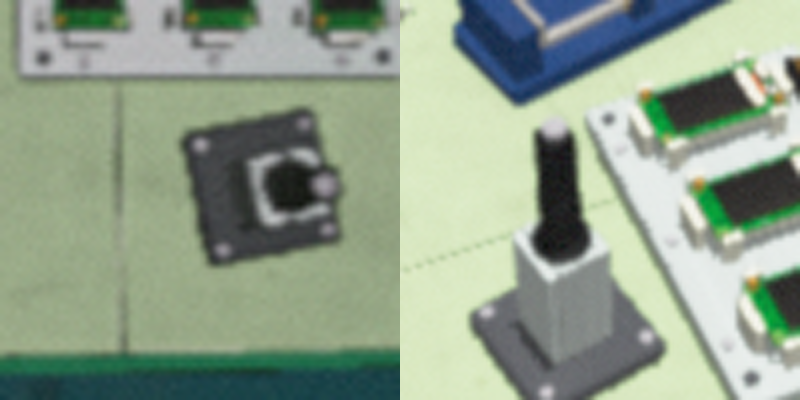

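```bash
cat >> h.py <<'E'
CT=lambda p:((p[0]+.5)/5.3333-.5+350,(p[1]+.5)/5.3333-.5+215)
E
python3 - <<'E'
from h import *
A=np.array([onz("top",C1(p),.008) for p in((193,420),(296,399),(319,505),(213,525))]);B=np.array([onz("top",CT(p),.008) for p in((201,145),(305,122),(329,229),(223,250))])
ang=lambda P:np.degrees([np.arctan2(*(P[i]-P[j])[[0,1]])-k*0 for i,j,k in((0,3,0),(1,2,0))]),
for P in(A,B):
    d=(P[0]+P[1]-P[2]-P[3]); print(P.mean(0),np.degrees(np.arctan2(d[1],d[0])),np.degrees(np.arctan2(*(P[0]+P[3]-P[1]-P[2])[[0,1]])))
print("cap",onz("top",CT((324,185)),.147),tri(CT((324,185)),(255+(555+.5-400)/4-.5,240+128/4)))
E
```

```text
[ 0.42162401 -0.21586073  0.008     ] 9.877188558404407 -10.31239111394288
[ 0.43711747 -0.23703123  0.008     ] 10.483990969535313 -11.056914001888515
cap [ 0.43711216 -0.23562062  0.147     ] [ 0.43703123 -0.23511694  0.14903991]
```

```bash
cat >> h.py <<'E'
SX,SY,SA=.437,-.236,np.radians(10.5)
E
python3 - <<'E'
from h import *
mv(SX,SY,.24,SA); ln(SX,SY,.104,.12); st(); effector.close(40); st()
manip.sleep(.2); st(); p=pos()
ln(p[0],p[1],.22,.12); st()
b=viewer.get_image("side"); u=proj("side",pos()+[0,0,OFF+.019-.108])[0];print(u)
np.save("side_probe.npy",b)
mv(.521,-.128,.19,SA); st()
b2=viewer.get_image("side"); u2=proj("side",pos()+[0,0,OFF+.019-.108])[0];print(u2)
cut=lambda i,u:cv2.resize(i[int(u[1])-50:int(u[1])+25,int(u[0])-37:int(u[0])+38,::-1],(400,400),interpolation=cv2.INTER_CUBIC)
cv2.imwrite("pics/pr.png",np.hstack([cut(b,u),cut(b2,u2)]))
E
```

```text
t 41.4 tcp [ 0.4376 -0.2363  0.0782] gap 0.0916 F [-0.2  0.5  0.7]
t 42.6 tcp [ 0.437  -0.236   0.0774] gap 0.0157 F [ 0.4  0.1 -0.8]
t 42.8 tcp [ 0.437  -0.236   0.0775] gap 0.0156 F [-0.4 -0.3  0.1]
t 43.9 tcp [ 0.4363 -0.2358  0.1928] gap 0.0157 F [-0.4 -0.8 -0.7]
[293.66803453 279.75290391]
t 44.5 tcp [ 0.5208 -0.127   0.1626] gap 0.0159 F [-0.3 -1.  -1.4]
[314.16660427 240.79167572]
```

View pics/pr.png

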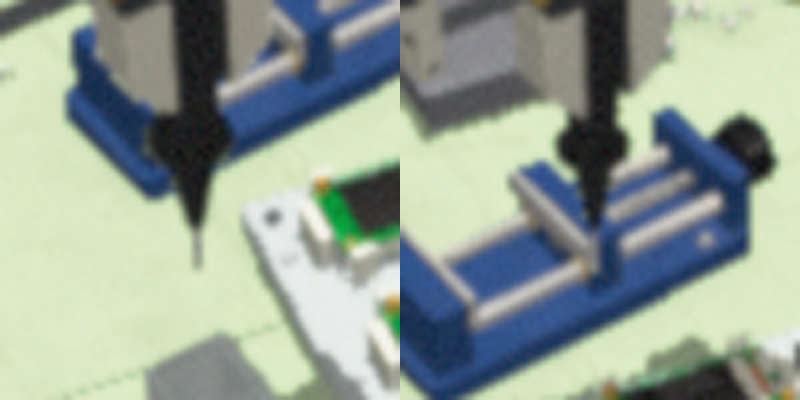

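The tip, at (197,268) in the left panel, is within 1 px of its prediction. I'll hover over the first post and check.

```bash
cat >> h.py <<'E'
BC=np.array([[.5549,-.1437],[.5550,-.2116],[.5526,-.2792]])
TO=np.array([-.0008,.0015])  # tip minus commanded TCP, horizontally
def post(i,far): return BC[i]+(-1 if far else 1)*R.from_euler("z",-.6,degrees=True).apply([-.0315,.0157,0])[:2]
def tip(xy,z,vel=.1): x,y=xy-TO; _ln(x,y,z+.0625,vel)
def fz(n=12):
    s=[]
    for _ in range(n): s.append(manip.current_force()[2]); manip.sleep(.01)
    return np.mean(s)
E
python3 - <<'E'
from h import *
p=post(0,0);q=proj("side",[*p,.0354])[0]
tip(p,.08,.15);tip(p,.042,.1);manip.sleep(.2);st();b=viewer.get_image("side");print(q,proj("side",[*p,.042])[0])
u=q.astype(int)-[30,35];print(u)
cv2.imwrite("pics/hv.png",cv2.resize(b[u[1]:u[1]+60,u[0]:u[0]+80,::-1],(800,600),interpolation=cv2.INTER_CUBIC))
E
```

```text
t 45.6 tcp [ 0.525  -0.1292  0.1052] gap 0.016 F [ 0.6 -0.3 -0.8]
[316.05323279 262.69716177] [315.99445795 260.4839472 ]
[286 227]
```

View pics/hv.png

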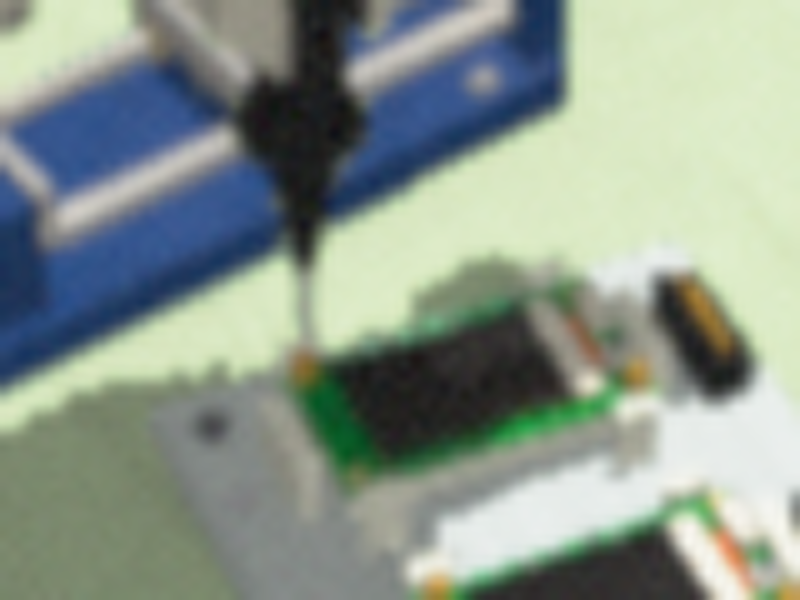

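The tip, at about (308,345), hangs directly above the post at (308,362), so it is aligned. Pressing all six.

```bash
python3 - <<'E'
from h import *
for i in range(3):
    for far in(0,1):
        p=post(i,far)
        if i+far: tip(p,.055,.15)
        tip(p,.041,.1); manip.sleep(.15); f0=fz(); z=.0335; tip(p,z,.02); manip.sleep(.15); f=fz()-f0
        while f<1.4 and z>.0295: z-=.001; tip(p,z,.02); manip.sleep(.1); f=fz()-f0
        manip.sleep(.5); print(i,far,round(z,4),round(f,2),round(fz()-f0,2)); tip(p,.055,.1)
st()
E
```

```text
0 0 0.0325 1.86 1.69
0 1 0.0325 1.67 1.59
1 0 0.0335 1.51 1.32
1 1 0.0335 1.47 1.5
2 0 0.0335 1.5 1.56
2 1 0.0315 1.89 1.92
t 64.3 tcp [ 0.5853 -0.2968  0.1186] gap 0.0158 F [-0.7 -0.2 -0.6]
```

```bash
python3 - <<'E'
from h import *
for i,far in((2,1),(2,0),(2,1)):
    p=post(i,far); tip(p,.05,.15); tip(p,.040,.1); manip.sleep(.2); f0=fz(20)
    r=[]
    for z in(.0355,.0345,.0335,.0325): tip(p,z,.03); manip.sleep(.1); r.append(fz(20)-f0)
    manip.sleep(.3); print(i,far,np.round(r,2),pos().round(4)); tip(p,.05,.1)
tip(post(2,1),.08); st()
E
```

```text
2 1 [0.24 1.25 1.43 1.77] [ 0.5848 -0.2968  0.095 ]
2 0 [-0.04  1.12  1.49  1.81] [ 0.5221 -0.2647  0.095 ]
2 1 [-0.11  0.84  1.25  1.41] [ 0.5848 -0.2968  0.095 ]
t 76.3 tcp [ 0.5853 -0.297   0.1436] gap 0.0154 F [-0.7 -0.3 -1.7]
```

```bash
python3 - <<'E'
from h import *
ln(.56,-.25,.22,.2); mv(SX,SY,.22,SA); manip.sleep(.2); st()
b=viewer.get_image("side"); a=np.load("side_probe.npy")
d=cv2.absdiff(cv2.GaussianBlur(a,(3,3),0),cv2.GaussianBlur(b,(3,3),0)).max(2)
u=proj("side",[SX,SY,.04])[0].astype(int); w=d[u[1]-30:u[1]+35,u[0]-30:u[0]+30]
print(u,w.mean(),np.percentile(w,[50,90,99]))
t=cv2.cvtColor(a,cv2.COLOR_RGB2GRAY)[u[1]-15:u[1]+30,u[0]-25:u[0]+25]
m=cv2.matchTemplate(cv2.cvtColor(b,cv2.COLOR_RGB2GRAY),t,cv2.TM_CCOEFF_NORMED);_,v,_,l=cv2.minMaxLoc(m);print(v,l,u-[25,15])
E
```

```text
t 77.6 tcp [ 0.4382 -0.2361  0.1934] gap 0.0158 F [ 0.6 -0.5 -0.9]
[296 312] 1.6205128205128205 [ 1.    2.   16.01]
0.9970793128013611 (271, 297) [271 297]
```

The stand hasn't moved since. Putting the probe back, then switching off.

```bash
python3 - <<'E'
from h import *
f0=fz(); ln(SX,SY,.13,.12); print(fz()-f0); ln(SX,SY,.1045,.05); print(fz()-f0,pos().round(4)); effector.open_jaws(); ln(SX,SY,.25,.2); st()
mv(.40,0,.3,np.pi/2)
a0=HA-np.radians(60); turn(a0,HA)
mv(.35,.0,.32,np.pi/2); st()
cut=lambda i,x0,y0,w:cv2.resize(i[y0:y0+w,x0:x0+w,::-1],(400,400),interpolation=cv2.INTER_CUBIC)
a=viewer.get_image("top");b=viewer.get_image("side");
np.save("top_off.npy",a);np.save("side_off.npy",b)
cv2.imwrite("pics/off.png",np.vstack([np.hstack([cut(a,190,170,110),cut(b,255,235,110)])]))
E
```

```text
0.07736163985519995
0.11157059179247253 [ 0.4369 -0.2358  0.0777]
t 81.6 tcp [ 0.4361 -0.2359  0.2225] gap 0.0917 F [-0.2  0.2 -0.5]
(np.float64(0.6501196038362563), 0)
t 86.9 tcp [0.4214 0.2104 0.043 ] gap 0.0141 F [ 5.   4.8 -4.8]
t 88.3 tcp [0.4222 0.2134 0.0432] gap 0.0138 F [  6.4  11.5 -12.3]
t 90.4 tcp [0.4184 0.2076 0.1727] gap 0.092 F [-0.1  0.8 -1. ]
t 91.4 tcp [0.35   0.0006 0.2928] gap 0.0917 F [-0.3  0.3 -0.4]
```

View pics/off.png

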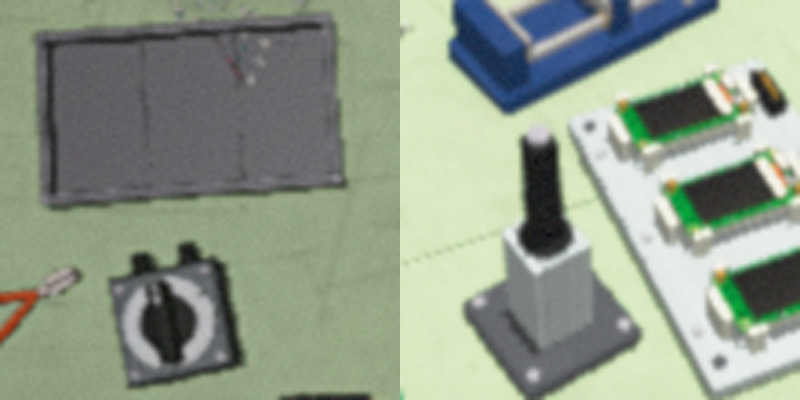

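The handle is OFF again (bar upright at (167,320)) and the probe sits upright in its stand. The open fingers don't fit between neighbouring boards, so I'll approach off-centre, close at 3 N while following, then grip.

```bash
cat >> h.py <<'E'
JY=np.radians(89.4); TX,TY,TA=.581,.203,np.radians(4); D=np.array([-np.cos(JY),-np.sin(JY)])*-1
def grab(i,c):
    k=pick(*BC[i],.03,[JY])[1]; x,y=BC[i]+c*D
    mv(x,y,.14,JY+k); ln(x,y,.0295,.1); effector.close(3); st()
    for f in np.arange(c,-1e-6,-.004)[1:] if c else []:
        a,b=BC[i]+f*D; ln(a,b,.0295,.03)
    if c: ln(*BC[i],.0295,.03); manip.sleep(.3); st()
    effector.close(25); manip.sleep(.2); st(); a,b=BC[i]; ln(a,b,.06,.08); ln(a,b,.15,.2); st()
def lay(s,z):
    v=np.array([-np.sin(TA),np.cos(TA)]); x,y=np.array([TX,TY])+s*v; k=pick(x,y,.03,[TA+np.pi/2])[1]
    mv(x,y,.15,TA+np.pi/2+k); ln(x,y,z+.02,.15); ln(x,y,z,.05); manip.sleep(.2); st(); effector.open_jaws(); ln(x,y,.15,.2); st()
E
python3 - <<'E'
from h import *
grab(0,.020)
E
```

```text
t 95.4 tcp [ 0.5553 -0.1268  0.0037] gap 0.066 F [-0.4 -5.6 -0.2]
t 97.4 tcp [ 0.5549 -0.1437  0.0029] gap 0.038 F [-0.1  1.   2.5]
t 97.8 tcp [ 0.5549 -0.1437  0.0029] gap 0.0378 F [0.8 1.5 0.4]
t 98.9 tcp [ 0.5545 -0.143   0.1226] gap 0.0375 F [ 0.1 -0.6 -0.8]
```

```bash
python3 - <<'E'
from h import *
lay(0,.0115); grab(1,.020)
E
```

```text
t 101.9 tcp [ 0.5812  0.203  -0.0147] gap 0.0376 F [-0.  -0.8 -0.4]
t 103.8 tcp [0.5801 0.2033 0.1223] gap 0.0917 F [-1.3  0.2 -0.8]
t 107.1 tcp [ 0.5554 -0.1949  0.0038] gap 0.0659 F [ 0.6 -5.3 -0.2]
t 109.1 tcp [ 0.5551 -0.2115  0.0029] gap 0.0378 F [-0.7  1.   0.5]
t 109.5 tcp [ 0.555  -0.2117  0.0029] gap 0.038 F [ 1.1  0.7 -0.5]
t 110.7 tcp [ 0.5547 -0.2109  0.1226] gap 0.0376 F [-0.5  0.9 -1.1]
```

```bash
cat >> h.py <<'E'
def boards():
    "board outlines seen in the tray: centre, size and angle (top camera), tray frame offsets"
    a=viewer.get_image("top"); cor=proj("top",[[TX+i,TY+j,.012] for i,j in((-.05,-.1),(-.05,.1),(.05,.1),(.05,-.1))])
    m=np.zeros(a.shape[:2],np.uint8);cv2.fillConvexPoly(m,cor.astype(int),1)
    d=(cv2.absdiff(a,np.load("top_off.npy")).max(2)>22).astype(np.uint8)*m
    d=cv2.morphologyEx(d,cv2.MORPH_OPEN,np.ones((2,2)));d=cv2.morphologyEx(d,cv2.MORPH_CLOSE,np.ones((4,4)))
    for c in cv2.findContours(d,cv2.RETR_EXTERNAL,cv2.CHAIN_APPROX_NONE)[0]:
        if cv2.contourArea(c)<60: continue
        P=np.array([onz("top",p[0],.0143)[:2]*1000 for p in c.astype(float)],np.float32);r=cv2.minAreaRect(P)
        q=R.from_euler("z",-TA).apply([r[0][0]-TX*1000,r[0][1]-TY*1000,0])[:2]
        print("board centre",np.round(r[0]),"size",np.round(r[1]),"ang",round(r[2],1),"in tray",q.round(1))
E
python3 - <<'E'
from h import *
boards(); lay(.066,.0295); grab(2,0); boards()
E
```

```text
board centre [575. 195.] size [73. 40.] ang 4.2 in tray [-6.6 -7.7]
t 114.0 tcp [0.5766 0.269  0.0033] gap 0.0377 F [ 0.2  0.7 -0.8]
t 115.8 tcp [0.5757 0.2683 0.1226] gap 0.0917 F [ 0.7 -1.1 -0.6]
t 119.9 tcp [ 0.5526 -0.2792  0.003 ] gap 0.0379 F [-0.3  0.9  0.1]
t 120.3 tcp [ 0.5526 -0.2792  0.003 ] gap 0.0374 F [-0.5  0.2  0.1]
t 121.4 tcp [ 0.5524 -0.2785  0.1225] gap 0.0371 F [-0.2  0.9 -1.9]
board centre [569. 261.] size [72. 39.] ang 4.8 in tray [-7.9 58.4]
board centre [575. 195.] size [73. 39.] ang 4.2 in tray [-6.6 -7.6]
```

```bash
python3 - <<'E'
from h import *
lay(-.060,.0295); mv(.40,.0,.32,np.pi/2); manip.sleep(.5); boards(); st()
b=viewer.get_image("side").astype(int);a=np.load("side_off.npy").astype(int)
u=proj("side",[SX,SY,.11])[0].astype(int);w=np.abs(a-b).max(2)[u[1]-15:u[1]+50,u[0]-25:u[0]+25];print("probe diff",w.mean(),np.percentile(w,99))
t=viewer.get_image("top").astype(int);c=proj("top",[HX,HY,.09])[0].astype(int);w=np.abs(t-np.load("top_off.npy")).max(2)[c[1]-12:c[1]+12,c[0]-12:c[0]+12];print("handle diff",w.mean(),np.percentile(w,99))
# side view of the boards: expected vs seen footprint of the top face
m=np.abs(b-a).max(2)>25;m[:,:240]=m[:,:240];m=m.astype(np.uint8)
for C in cv2.findContours(cv2.morphologyEx(m,cv2.MORPH_CLOSE,np.ones((3,3))),cv2.RETR_EXTERNAL,cv2.CHAIN_APPROX_NONE)[0]:
    if cv2.contourArea(C)>60:
        P=np.array([onz("side",p[0],.0143)[:2]*1000 for p in C.astype(float)],np.float32);r=cv2.minAreaRect(P);print("side",np.round(r[0]),np.round(r[1]),round(r[2],1))
E
```

```text
t 124.6 tcp [0.5854 0.1431 0.0033] gap 0.0376 F [ 1.1 -0.8 -0.2]
t 126.4 tcp [0.5845 0.1435 0.1224] gap 0.0916 F [-0.8 -0.3 -0.5]
board centre [568. 260.] size [72. 39.] ang 1.0 in tray [-8.5 58.1]
board centre [575. 195.] size [73. 39.] ang 4.0 in tray [-6.6 -7.6]
board centre [580. 136.] size [73. 40.] ang 4.7 in tray [ -6.  -67.2]
t 128.9 tcp [0.4    0.     0.2935] gap 0.092 F [-0.4 -0.  -0.1]
probe diff 2.8963076923076922 11.0
handle diff 3.4427083333333335 9.0
side [ 556. -272.] [53. 80.] 88.3
side [ 558. -204.] [54. 80.] 87.9
side [ 32. -49.] [268. 198.] 14.5
side [ 558. -134.] [56. 81.] 89.8
side [375. -25.] [188.  60.] 87.9
side [584. 137.] [75. 43.] 2.0
side [579. 196.] [48. 76.] 86.5
side [572. 264.] [73. 48.] 3.5
side [-96. 603.] [ 88. 680.] 4.8
side [ 611. 1294.] [1716.  442.] 85.0
```

```bash
python3 -c "
from bench import manip
print(manip.hand_in())"
```

```text
the job is handed in; nothing more can be done
None
```

I tested all three boards, put the probe back in its stand, switched the isolator off, laid the boards in the grey tray and handed the job in at about 129 s; hand-in returned no verdict, and with my picture views used up, I checked the final layout only by image measurement.

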